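# Fetch the tea light from behind the condiments

## Task

The tea light is hemmed in at the back of the wooden condiment caddy. Move the three things that stand round it (salt shaker, spice jar, mustard jar) upright onto the marble board, then lift the tea light out and set it flat in the middle of the white candle plate while those three wait on the board. Then put all three back in the caddy, upright, each at the spot where it stood at the start, and leave the jug and the steel bowl alone.

Things in the scene. Friction and masses are not known exactly. Their poses are not given: they have to be found in the camera images.
- caddy: Low open-topped box of pale wood, fixed, 158 (x) x 212 (y) mm outside, 24 mm high, walls 6 mm, floor 6 mm thick. Origin: centre of its underside, on the worktop; its long side is its y axis, z up. The tea light stands 30 mm from the centre towards its +x (far) side; the three condiments stand at about (x, y) = (-30, 0), (30, 58) and (30, -58) mm in its frame, which one at which spot varies.
- board: White-grey marble board, fixed slab 170 (x) x 180 (y) x 12 mm; the side area for the condiments. Origin: centre of its underside, so its top is 12 mm above the origin. Wall cupboards overhang the back of the worktop, undersides 0.51 m above it: their front is at x = 0.59 m, and at the left a slanting cupboard door with a bar handle reaches forward to about x = 0.47 m, y = 0.42 m; keep lifts low, or lean the hand towards the robot.
- candle_plate: Round flat white ceramic plate, fixed, 100 mm diameter, 7 mm thick, with a hairline raised ring at 45 mm radius. Origin: centre of its underside, top 7 mm above it.
- salt_shaker: Loose salt shaker in the caddy, clear body, grey perforated cap: round, 44 mm diameter up to 66 mm, cap narrowing to 34 mm, 90 mm tall, 0.1 kg. Origin: centre of its underside, z up along its axis.
- spice_jar: Loose slim spice jar in the caddy (not those by the wall) with a paper label and a black-brown cap: straight cylinder 41 mm diameter, 105 mm tall, 0.11 kg. Origin: centre of its underside, z up along its axis.
- mustard_jar: Loose wide mustard jar in the caddy (not the one by the wall) with a red screw lid: round, 65 mm diameter, 100 mm tall, 0.44 kg, the widest of the three. Origin: centre of its underside, z up along its axis.
- tea_light: Loose tea light, a flat metal cup with wax: 38 mm diameter, 15 mm tall, 20 g, standing on the caddy floor between the condiments. Origin: centre of its underside, z up. There is too little room for a hand to reach down to it while the condiments stand round it.
- jug: Bystander: white ceramic jug, 100 x 131 mm, 135 mm tall, loose, behind the work; origin at the centre of its underside. Not to be moved.
- bowl: Bystander: steel bowl, 140 mm diameter, 58 mm tall, loose, behind the work; origin at the centre of its underside. Not to be moved.

How it is judged:
On the way, in this order (a step that is already met when the one before it is completed fails the run):
1. salt shaker, spice jar and mustard jar all stand upright on the marble board, the tea light still where it was (x of salt_shaker in the frame of board between -0.085 and 0.085 m and y of salt_shaker in the frame of board between -0.09 and 0.09 m and z of salt_shaker in the frame of board between 0.006 and 0.018 m and angle between each of salt_shaker, spice_jar, mustard_jar's own z axis and vertical below 0.12 rad and contact force between each of salt_shaker, spice_jar, mustard_jar and board above 0.2 N and linear speed of each of salt_shaker, spice_jar, mustard_jar below 0.03 m/s and x of spice_jar in the frame of board between -0.085 and 0.085 m and y of spice_jar in the frame of board between -0.09 and 0.09 m and z of spice_jar in the frame of board between 0.006 and 0.018 m and x of mustard_jar in the frame of board between -0.085 and 0.085 m and y of mustard_jar in the frame of board between -0.09 and 0.09 m and z of mustard_jar in the frame of board between 0.006 and 0.018 m and distance of tea_light from where it was at the start of the episode below 0.015 m), for 0.2 s.
2. the tea light stands in the middle of the candle plate while the three condiments are still on the board (horizontal distance between tea_light and candle_plate below 0.012 m and z of tea_light in the frame of candle_plate below 0.012 m and angle between each of tea_light, salt_shaker, spice_jar, mustard_jar's own z axis and vertical below 0.12 rad and contact force between tea_light and candle_plate above 0.03 N and linear speed of each of tea_light, salt_shaker, spice_jar, mustard_jar below 0.03 m/s and x of salt_shaker in the frame of board between -0.085 and 0.085 m and y of salt_shaker in the frame of board between -0.09 and 0.09 m and z of salt_shaker in the frame of board between 0.006 and 0.018 m and contact force between each of salt_shaker, spice_jar, mustard_jar and board above 0.2 N and x of spice_jar in the frame of board between -0.085 and 0.085 m and y of spice_jar in the frame of board between -0.09 and 0.09 m and z of spice_jar in the frame of board between 0.006 and 0.018 m and x of mustard_jar in the frame of board between -0.085 and 0.085 m and y of mustard_jar in the frame of board between -0.09 and 0.09 m and z of mustard_jar in the frame of board between 0.006 and 0.018 m), for 0.2 s.
At the end, for the whole second after the job is handed in: The tea light stands flat and at rest on the candle plate, within 12 mm of its centre; salt shaker, spice jar and mustard jar stand upright (within 0.12 rad) and at rest in the caddy, each within 15 mm of where it stood at the start; jug and bowl are within 20 mm of where they were (horizontal distance between tea_light and candle_plate below 0.012 m and z of tea_light in the frame of candle_plate below 0.012 m and angle between each of tea_light, salt_shaker, spice_jar, mustard_jar's own z axis and vertical below 0.12 rad and contact force between tea_light and candle_plate above 0.03 N and linear speed of each of tea_light, salt_shaker, spice_jar, mustard_jar below 0.03 m/s and distance of each of salt_shaker, spice_jar, mustard_jar from where it was at the start of the episode below 0.015 m and distance of each of jug, bowl from where it was at the start of the episode below 0.02 m); the robot touches nothing.
It fails at once if a condiment or the tea light is tipped over (angle between any of salt_shaker, spice_jar, mustard_jar, tea_light's own z axis and vertical above 0.7 rad).
It fails at once if the jug or the steel bowl is pushed away (distance of any of jug, bowl from where it was at the start of the episode above 0.02 m).
It also fails if it takes over 144 s, if anything falls off the work surface, if the arm or the gripper's body presses on something with over 40 N, if the wrist force passes 120 N, or if a joint passes its speed limit or range.

## Robot

A 6-joint arm with a two-finger parallel gripper is mounted at the origin on a cart in front of the work surface, level with it; the furniture and walls round the work are solid. World frame = base frame: x ahead of the robot, y to its left, z up, the work surface at z = 0. Lengths are in m, angles in rad, forces in N, time in s.
With the tool pointing down it reaches from about 0.3 to 0.775 m from the base axis. Payload 14.6 kg.
Tool frame: the origin (TCP) lies midway between the tips of the shut fingers; the grasp point (between the pads) lies 19 mm behind it (ctrl.tcp_to_grasp is the z of the grasp point in the tool frame, in m); z points along the fingers, y is the line along which they close (so a half turn about z gives the same grasp; the last joint's range is limited). The gripper opens to 94 mm and grips with 3 to 60 N. Pads are 16 mm wide; open, the fingers measure 119 mm over their backs; the gripper's body (75 mm by 177 mm) begins 78 mm behind the grasp point.
Start: joints at [-1.191, 0.3, 1.521, -0, 1.321, -0.067], TCP at [0.238, -0.496, 0.168] pointing down, gripper open.
Joint ranges: [-3.03, 3.03], [-0.79, 2.21], [0.23, 2.52], [-1.04, 4.18], [0, 3.07], [-2.55, 2.55]. Speed limits (rad/s): [2.22, 2.22, 2.57, 3.14, 3.14, 3.14].

## Interface

Orientations are given as [roll, pitch, yaw] about the fixed x, y, z axes, in that order (R = Rz(yaw) Ry(pitch) Rx(roll)).
In Python, from station import monitor, camera, ctrl gives the robot as it stands.
- The arm moves only by the tool apply_moves, never from a script. Its argument "plan" is one flat list of numbers, 4 for each row, row after row: the shift along the tool's x, y, z in mm, then the turn about the tool's z in rad. In form: [dx, dy, dz, spin, dx, dy, dz, spin, ...]. A call has 1 to 20 rows; each row shifts and turns the commanded pose from where the row before left it, along the tool's axes as they then stand; what a row does not reach is not made up. A row lasts 1/10 s, in which the tool goes at most 50 mm and 8.59 degrees, less where a joint would pass 70% of its speed; a pose out of reach is approached as far as the arm can. A call is refused whole if a number of a shift passes 50 or a number of a turn 0.15, either way. A call with a gripper value outside its range is refused whole. "hand" is the gripper command: -1 is shut, 1 is fully open, values between are in proportion, set as the call begins (left out, the last holds). The fingers move at their own pace and stop on an object; "squeeze" is the grip in N (left out, the last holds). Time passes only in rows, so rows that do not move let the fingers close. It gives the time, the measured TCP pose, the force, the opening and the grip force at its end, in the units of the state.
- monitor.get_obs(): the state, without advancing time (a new reading comes with each control period).
- camera(name): name is "scene" or "top"; returns a dict with "image" (480x640x3 uint8, red, green, blue), "range_z" (480x640 float32, m along the optical axis (not along the pixel's ray), 0 where there is no reading), "mtx" (3x3 intrinsics, pixels), "distortion" ([k1, k2, p1, p2, k3] as OpenCV has them; the pictures are not rectified), "rvec" (rotation vector, rad) and "tvec" (3), from world to camera coordinates, as OpenCV has them. Camera axes: x right, y down, z forward; pixel columns grow to the right and rows downward; lengths in m; the calibration is good to about 2 mm. A picture is of the moment at which its call begins.
- ctrl.hand_in(): hands the job in; it is judged then, once.
The state is a dict: "time_s": time; "qpos": joint angles; "joint_vel": joint speeds; "tau": joint torques, N m; "ee_pos": TCP position; "eef_rot": TCP orientation; "force": force on the tool from outside, world axes, zero at the start; "moment": the same for the moment, N m; "grip_width": finger opening in m; "grip_force": force on a finger pad.
Only numpy, scipy, OpenCV 4.12 (cv2) and the standard library are available. Lean on these libraries where they do the work, as an engineer would, in place of code of your own. Each camera call takes 0.05 s, during which the arm holds its last target. There are 200 camera calls.

## Working session

There is one attempt and no reset: what is moved stays moved. The work goes in short steps, Python scripts to look and compute and a tool call to move; the robot and the scene stay as the last step left them, time stands still between calls to the robot, and variables do not carry over. Pictures are saved under pics/ and viewed, at most 14 in all, crops included, and the job is handed in when it is done.

Besides the shell and the picture viewer there is one more tool, called by a JSON object that holds its "name" and its "arguments", one argument or row to a line. apply_moves: Moves the arm, as the interface text tells. Its arguments: {"type":"object","properties":{"plan":{"type":"array","items":{"type":"number"}},"hand":{"type":"number"},"squeeze":{"type":"number"}},"required":["plan"]}

```bash
mkdir -p pics; ls; cat > h.py <<'E'
import numpy as np, cv2
from station import monitor, camera, ctrl
def snap(n,save=None):
    c=camera(n)
    if save: cv2.imwrite('pics/'+save,c['image'][:,:,::-1])
    return c
def RT(c): return cv2.Rodrigues(np.array(c['rvec'],float))[0], np.array(c['tvec'],float).reshape(3)
def ray(c,uv):
    R,t=RT(c)
    p=cv2.undistortPoints(np.array(uv,float).reshape(-1,1,2),c['mtx'],np.array(c['distortion'],float)).reshape(-1,2)
    d=np.c_[p,np.ones(len(p))]@R
    return -R.T@t, d
def plane(c,uv,z):
    o,d=ray(c,uv); return o+d*((z-o[2])/d[:,2])[:,None]
def pts(c,uv):
    uv=np.array(uv).reshape(-1,2)
    z=c['range_z'][uv[:,1].astype(int),uv[:,0].astype(int)]
    o,d=ray(c,uv); return o+d*z[:,None]
def cloud(c):
    v,u=np.mgrid[0:480,0:640]; uv=np.c_[u.ravel(),v.ravel()]
    return pts(c,uv).reshape(480,640,3)
E
python3 - <<'E'
from h import *
for n in('scene','top'):
    c=snap(n,n+'0.png'); R,t=RT(c); print(n,-R.T@t,R[2],c['mtx'][0,0],c['distortion'])
print(monitor.get_obs()); print(ctrl.tcp_to_grasp)
E
```

```text
pics
scene [-0.12224303  0.65616131  0.58534545] [ 0.66043554 -0.55649473 -0.50412153] 534.2609025731889 [-0.06991156  0.          0.          0.          0.        ]
top [0.43301263 0.09643776 1.09709588] [ 0.12725481 -0.01924788 -0.99168328] 557.4182096027716 [-0.11653209  0.          0.          0.          0.        ]
{'time_s': 0.1, 'qpos': array([-1.19059087e+00,  3.00416315e-01,  1.52153013e+00,  2.36674651e-05,
        1.32066788e+00, -6.65835258e-02]), 'joint_vel': array([-0.00073874, -0.00207475, -0.00267678, -0.00062668,  0.00122509,
       -0.0009719 ]), 'tau': array([ 1.43146904e-04, -5.32646692e+01, -3.53282082e+01,  7.09360954e-02,
        2.35112978e-02, -4.26001020e-05]), 'ee_pos': array([ 0.23755105, -0.4957545 ,  0.16733794]), 'eef_rot': array([-3.14057477e+00, -9.08506715e-05,  4.46783065e-01]), 'force': array([ 0.63823176, -0.53680286,  0.19353237]), 'moment': array([ 0.00900469,  0.02530988, -0.03394831]), 'grip_force': 0.0, 'grip_width': 0.09401786437743913}
-0.0188
```

View pics/scene0.png

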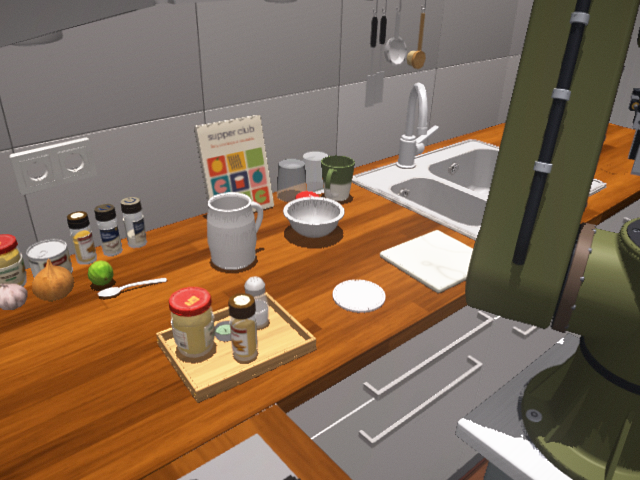

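View pics/top0.png

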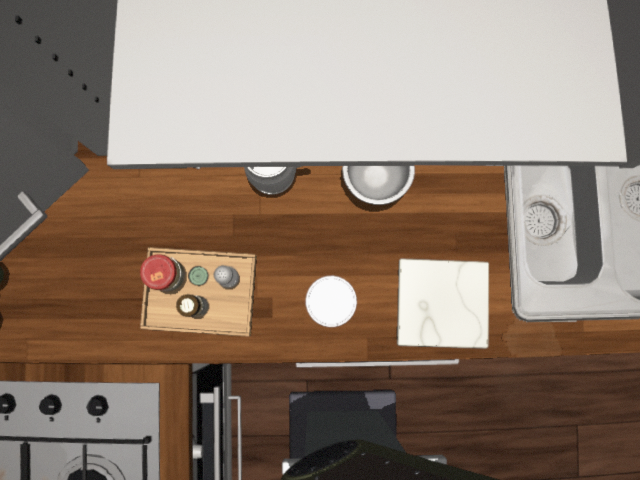

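The scene view shows mustard (192,322), spice (243,328), salt (256,300), tea light (224,330), plate (358,295) and board (435,258). In the top view mustard is at (160,272), salt (226,276), spice (188,306), tea light (198,275), plate (330,301) and board (444,303).

```bash
cat > m.py <<'E'
from h import *
def comp(m,box):
    k=np.zeros_like(m); x0,y0,x1,y1=box; k[y0:y1,x0:x1]=m[y0:y1,x0:x1]
    cs,_=cv2.findContours(k.astype(np.uint8),cv2.RETR_EXTERNAL,cv2.CHAIN_APPROX_NONE)
    return max(cs,key=cv2.contourArea)
def circ(P):
    (x,y),r=cv2.minEnclosingCircle(P[:,:2].astype(np.float32)); return np.round([x,y,r],4)
E
python3 - <<'E'
from m import *
T=camera('top');S=camera('scene')
CT,CS=cloud(T),cloud(S)
boxT=dict(mustard=(138,245,188,298),salt=(208,258,242,292),spice=(172,292,210,325))
boxS=dict(mustard=(165,280,222,365),salt=(240,270,275,335),spice=(225,288,262,365))
for n in boxT:
    for nm,C,b in(('top',CT,boxT[n]),('scene',CS,boxS[n])):
        x0,y0,x1,y1=b; P=C[y0:y1,x0:x1].reshape(-1,3); 
        P=P[(P[:,2]>.03)&(P[:,0]>.25)&(P[:,0]<.7)]
        zt=np.percentile(P[:,2],97); Q=P[P[:,2]>zt-.006]
        print(n,nm,'ztop',round(zt,4),'top circ',circ(Q),'med',np.median(Q[:,:2],0).round(4),'zmax',P[:,2].max().round(4))
        if nm=='scene':
            # algebraic circle fit to side
            Q=P[(P[:,2]>.035)&(P[:,2]<.065)]; A=np.c_[2*Q[:,:2],np.ones(len(Q))]; s=np.linalg.lstsq(A,(Q[:,:2]**2).sum(1),rcond=None)[0]
            print('  side fit',s[:2].round(4),np.sqrt(s[2]+s[0]**2+s[1]**2).round(4))
h=cv2.cvtColor(T['image'],cv2.COLOR_RGB2HSV)
g=(h[...,0]>35)&(h[...,0]<100)&(h[...,1]>40)
c=comp(g,(185,262,212,290)); print('tea px',cv2.minEnclosingCircle(c), 'z', np.median(pts(T,c[:,0])[:,2])); print(circ(plane(T,c[:,0],.021)))
w=(h[...,1]<60)&(h[...,2]>170)
c=comp(w,(300,268,362,332)); M=pts(T,[[330,301]]); print('plate z',M, circ(plane(T,c[:,0],.007)))
c=comp(w,(390,250,500,355)); P=plane(T,c[:,0],.012); r=cv2.minAreaRect((P[:,:2]*1000).astype(np.float32)); print('board',r, pts(T,[[440,300],[420,280]])[:,2])
print('plate scene',pts(S,[[358,295]]),'board scene',pts(S,[[430,258]]))
# caddy: cloud z> .012 near
m=(CT[...,2]>.017)&(CT[...,2]<.032); c=comp(m,(130,240,265,345)); P=plane(T,c[:,0],.024); print('caddy',cv2.minAreaRect((P[:,:2]*1000).astype(np.float32)))
for n,b in(('jug',(230,150,310,200)),('bowl',(335,150,420,212))):
    P=CT[b[1]:b[3],b[0]:b[2]].reshape(-1,3);P=P[(P[:,2]>.03)&(P[:,2]<.16)];print(n,P.min(0).round(3),P.max(0).round(3))
E
```

```text
mustard top ztop 0.1092 top circ [0.4773 0.2503 0.1602] med [0.5102 0.3728] zmax 1.0971
mustard scene ztop 0.1065 top circ [0.5102 0.3756 0.0334] med [0.5075 0.3774] zmax 0.1083
  side fit [0.5117 0.3754] 0.0326
salt top ztop 0.0965 top circ [0.4735 0.1833 0.0959] med [0.5063 0.2586] zmax 1.0971
salt scene ztop 0.1124 top circ [0.4496 0.3192 0.0205] med [0.4416 0.3157] zmax 0.114
  side fit [0.4529 0.2802] 0.0423
spice top ztop 0.1146 top circ [0.4447 0.2171 0.1213] med [0.4509 0.3177] zmax 1.0971
spice scene ztop 0.1126 top circ [0.4513 0.3205 0.0215] med [0.4471 0.3225] zmax 0.114
  side fit [0.4724 0.3059] 0.043
tea px ((198.0, 275.5), 9.013978004455566) z 0.014070628523229045
[0.5092 0.3169 0.0175]
plate z [[0.45752189 0.06180878 0.0034076 ]] [0.4579 0.0605 0.05  ]
board ((449.7680969238281, -160.2171630859375), (178.2783203125, 168.82736206054688), 87.3602523803711) [0.00903086 0.01253781]
plate scene [[0.45500244 0.06556115 0.00782462]] board scene [[ 0.45617742 -0.14269426  0.01110652]]
caddy ((478.53314208984375, 317.40777587890625), (213.41244506835938, 157.755859375), 85.6971435546875)
jug [0.667 0.115 0.033] [0.718 0.222 0.14 ]
bowl [ 0.638 -0.101  0.03 ] [0.72  0.035 0.064]
```

{"name": "apply_moves", "arguments": {
  "plan": [0, 0, 0, 0.14, 0, 0, 0, 0.14, 0, 0, 0, 0.14, 25, 0, 0, 0.027, 26, 0, 0, 0, 26, 0, 0, 0, 26, 0, 0, 0, 26, 0, 0, 0, 26, 0, 0, 0, 26, 0, 0, 0, 26, 0, 0, 0, 5, -30, 0, 0, 0, -30, 0, 0, 0, -30, 0, 0, 0, -30, 0, 0, 0, -30, 0, 0, 0, -30, 0, 0, 0, -30, 0, 0, 0, -30, 0, 0, 0, 0, 0, 0],
  "hand": 1,
  "squeeze": 25
}}

```text
time_s: 2.2
ee_pos: [0.4498, -0.2528, 0.1681]
eef_rot: [-3.141, -0.0, 0.002]
force: [-0.1, -0.7, -0.8]
grip_width: 0.0941
grip_force: 0.0
```

```bash
python3 - <<'E'
from m import *
T=camera('top'); h=cv2.cvtColor(T['image'],cv2.COLOR_RGB2HSV); H,Sa,V=[h[...,i].astype(int) for i in range(3)]
red=((H<8)|(H>172))&(Sa>130)&(V>90)
c=comp(red,(135,245,190,300)); print('must',cv2.minEnclosingCircle(c),circ(plane(T,c[:,0],.106)))
k=(V<75)
c=comp(k,(172,290,202,322)); print('spice',cv2.minEnclosingCircle(c),circ(plane(T,c[:,0],.111)))
g=(Sa<70); c=comp(g,(208,258,242,292)); print('salt',cv2.minEnclosingCircle(c),circ(plane(T,c[:,0],.09)))
cv2.imwrite('pics/crop.png',cv2.resize(T['image'][240:345,130:270,::-1],None,fx=5,fy=5))
E
```

```text
must ((157.61764526367188, 271.2426452636719), 18.339202880859375) [0.5112 0.3728 0.0331]
spice ((193.5, 306.5), 9.617792129516602) [0.4482 0.3062 0.017 ]
salt ((226.0, 276.0), 13.038504600524902) [0.5029 0.2521 0.0239]
```

View pics/crop.png

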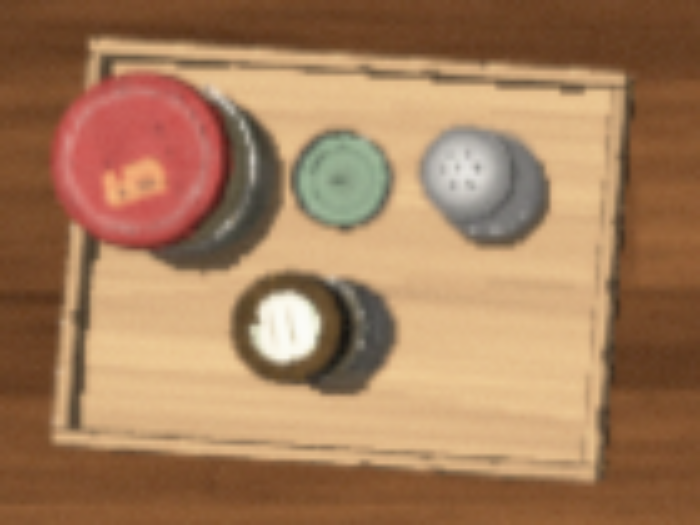

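The crop shows lid and cap centres at about full-image (157.8,272) for mustard, (188,305.4) for spice, (223.2,274.8) for salt and (198.4,276) for the tea light.

```bash
python3 - <<'E'
from m import *
T=camera('top')
for n,p,z in(('m',(157.8,272),.106),('sp',(188,305.4),.111),('sa',(223.2,274.8),.088),('tea',(198.4,276),.021)): print(n,plane(T,[p],z).round(4))
E
```

```text
m [[0.5102 0.3725 0.106 ]]
sp [[0.4502 0.316  0.111 ]]
sa [[0.5053 0.2574 0.088 ]]
tea [[0.5083 0.3164 0.021 ]]
```

{"name": "apply_moves", "arguments": {
  "plan": [0, -40, 0, 0, 0, -40, 0, 0, 0, -40, 0, 0, 0, -40, 0, 0, 0, -40, 0, 0, 0, -40, 0, 0, 0, -40, 0, 0, 0, -40, 0, 0, 0, -40, 0, 0, 0, -40, 0, 0, 0, -40, 0, 0, 0, -40, 0, 0, 0, -40, 0, 0, 0, -30, 0, 0, 0, -22, 0, 0, 0, 0, 0, 0, 0, 0, 0, 0]
}}

```text
time_s: 4.0
ee_pos: [0.4503, 0.316, 0.1674]
eef_rot: [3.141, 0.001, -0.0]
force: [-0.0, -0.1, -0.4]
grip_width: 0.0938
grip_force: 0.0
```

{"name": "apply_moves", "arguments": {
  "plan": [0, -1, 20, 0, 0, 0, 25, 0, 0, 0, 25, 0, 0, 0, 25, 0, 0, 0, 20, 0, 0, 0, 11, 0, 0, 0, 0, 0, 0, 0, 0, 0]
}}

```text
time_s: 4.8
ee_pos: [0.4504, 0.3174, 0.0427]
eef_rot: [-3.141, -0.001, -0.001]
force: [-0.9, 0.8, 0.1]
grip_width: 0.0938
grip_force: 0.0
```

{"name": "apply_moves", "arguments": {
  "plan": [0, 0, 0, 0, 0, 0, 0, 0, 0, 0, 0, 0, 0, 0, 0, 0, 0, 0, 0, 0, 0, 0, 0, 0, 0, 0, 0, 0, 0, 0, 0, 0, 0, 0, 0, 0, 0, 0, 0, 0],
  "hand": -1,
  "squeeze": 20
}}

```text
time_s: 5.8
ee_pos: [0.4498, 0.3177, 0.0418]
eef_rot: [-3.142, 0.0, -0.0]
force: [-0.0, 0.7, -0.6]
grip_width: 0.0407
grip_force: 19.9
```

{"name": "apply_moves", "arguments": {
  "plan": [0, 0, -10, 0, 0, 0, -20, 0, 0, 0, -20, 0, 0, 0, -20, 0, -10, 20, 0, 0, -20, 30, 0, 0, -12, 40, 0, 0, 0, 40, 0, 0, 0, 40, 0, 0, 0, 40, 0, 0, 0, 40, 0, 0, 0, 40, 0, 0, 0, 40, 0, 0, 0, 40, 0, 0, 0, 40, 0, 0, 0, 30, 0, 0, 0, 20, 0, 0, 0, 18, 0, 0, 0, 0, 0, 0, 0, 0, 0, 0]
}}

```text
time_s: 7.8
ee_pos: [0.4076, -0.1602, 0.1121]
eef_rot: [-3.142, -0.0, -0.001]
force: [-0.1, 0.5, -1.4]
grip_width: 0.0406
grip_force: 19.9
```

{"name": "apply_moves", "arguments": {
  "plan": [0, 0, 20, 0, 0, 0, 20, 0, 0, 0, 12, 0, 0, 0, 6, 0, 0, 0, 3, 0, 0, 0, 2, 0, 0, 0, 0, 0, 0, 0, 0, 0]
}}

```text
time_s: 8.6
ee_pos: [0.4079, -0.1605, 0.0493]
eef_rot: [3.141, -0.001, -0.0]
force: [-0.5, -0.8, -1.8]
grip_width: 0.0401
grip_force: 19.9
```

{"name": "apply_moves", "arguments": {
  "plan": [0, 0, 1, 0, 0, 0, 0, 0, 0, 0, 0, 0]
}}

```text
time_s: 8.9
ee_pos: [0.4077, -0.1604, 0.0479]
eef_rot: [3.142, -0.0, -0.0]
force: [0.7, -0.5, -1.1]
grip_width: 0.0407
grip_force: 19.9
```

{"name": "apply_moves", "arguments": {
  "plan": [0, 0, 1, 0, 0, 0, 0, 0, 0, 0, 0, 0]
}}

```text
time_s: 9.2
ee_pos: [0.4083, -0.1604, 0.0477]
eef_rot: [3.141, -0.002, -0.0]
force: [-0.6, 2.0, 9.4]
grip_width: 0.0404
grip_force: 20.0
```

{"name": "apply_moves", "arguments": {
  "plan": [0, 0, 0, 0, 0, 0, 0, 0, 0, 0, 0, 0, 0, 0, 0, 0, 0, 0, 0, 0, 0, 0, -20, 0, 0, 0, -25, 0, 0, 0, -30, 0, 0, 0, -25, 0, 0, -20, 0, 0, 0, -40, 0, 0, 0, -40, 0, 0, 0, -40, 0, 0, 0, -40, 0, 0, 0, -40, 0, 0, 0, -40, 0, 0, 0, -40, 0, 0, 0, -40, 0, 0, 0, 0, 0, 0],
  "hand": 1
}}

```text
time_s: 11.1
ee_pos: [0.4073, 0.1829, 0.1467]
eef_rot: [-3.141, 0.0, 0.004]
force: [-0.3, -0.4, 0.6]
grip_width: 0.0936
grip_force: 0.0
```

```bash
python3 - <<'E'
from m import *
S=snap('scene','s1.png'); T=camera('top'); CT=cloud(T);CS=cloud(S)
for C in(CT,CS):
    m=(C[...,2]>.1)&(C[...,2]<.13)&(abs(C[...,0]-.408)<.04)&(abs(C[...,1]+.16)<.04); P=C[m]; print(len(P),circ(P) if len(P) else'')
E
```

```text
435 [ 0.4088 -0.1587  0.0206]
312 [ 0.4072 -0.1577  0.0226]
```

{"name": "apply_moves", "arguments": {
  "plan": [25, -15, 0, 0, 25, -20, 0, 0, 25, -20, 0, 0, 23, -20, 0, 0, 0, 0, 0, 0, 0, 0, 25, 0, 0, 0, 25, 0, 0, 0, 25, 0, 0, 0, 20, 0, 0, 0, 15, 0, 0, 0, 0, 0, 0, 0, 0, 0]
}}

```text
time_s: 12.4
ee_pos: [0.506, 0.2537, 0.0375]
eef_rot: [-3.142, -0.0, -0.001]
force: [0.3, -0.1, 0.3]
grip_width: 0.0938
grip_force: 0.0
```

{"name": "apply_moves", "arguments": {
  "plan": [0, 0, 0, 0, 0, 0, 0, 0, 0, 0, 0, 0, 0, 0, 0, 0, 0, 0, 0, 0, 0, 0, 0, 0, 0, 0, 0, 0, 0, 0, 0, 0, 0, 0, 0, 0],
  "hand": -1,
  "squeeze": 20
}}

```text
time_s: 13.3
ee_pos: [0.5058, 0.2546, 0.0368]
eef_rot: [-3.142, 0.0, -0.0]
force: [0.5, 0.0, 1.3]
grip_width: 0.0329
grip_force: 20.0
```

```bash
python3 - <<'E'
from m import *
S=camera('scene');T=camera('top')
a=cv2.resize(S['image'][250:400,150:330,::-1],None,fx=2.2,fy=2.2); b=cv2.resize(T['image'][235:345,130:270,::-1],None,fx=2.8,fy=2.8)
h=max(a.shape[0],b.shape[0]); f=lambda i:cv2.copyMakeBorder(i,0,h-i.shape[0],0,0,cv2.BORDER_CONSTANT)
cv2.imwrite('pics/c2.png',np.hstack([f(a),f(b)]))
E
```

```text
(no output)
```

View pics/c2.png

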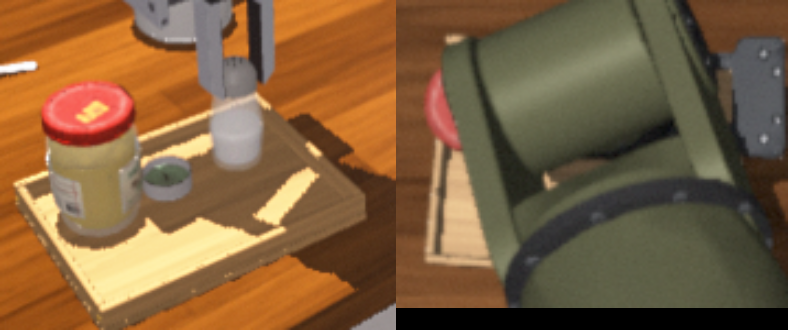

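The left half (scene) shows the fingers closed round the upper part of the salt shaker, base at about crop (237,160). The shaker is still upright. In the right half (top view) the arm hides it.

```bash
python3 - <<'E'
from m import *
S=camera('scene');o=monitor.get_obs();print(o['ee_pos'],o['grip_width'])
R,t=RT(S)
for P in([.506,.2546,.0368],[.506,.2746,.0368],[.506,.2346,.0368],[.506,.2546,.096],[.506,.2546,.006],[.506,.2546,.072]):
    uv=cv2.projectPoints(np.array([P]),S['rvec'],S['tvec'],S['mtx'],S['distortion'])[0][0,0]; print(P,uv.round(1),((uv-[150,250])*2.2).round(0))
for p in((237,150),(237,130),(237,110),(237,75),(213,85),(265,75),(220,60)):
    q=np.array(p)/2.2+[150,250]; print(p,pts(S,[q]).round(3))
E
```

```text
[0.50578797 0.25467677 0.03685602] 0.03315658444755373
[0.506, 0.2546, 0.0368] [258.2 306.8] [238. 125.]
[0.506, 0.2746, 0.0368] [248.5 311.1] [217. 134.]
[0.506, 0.2346, 0.0368] [267.8 302.5] [259. 116.]
[0.506, 0.2546, 0.096] [256.9 277.9] [235.  61.]
[0.506, 0.2546, 0.006] [258.9 321. ] [240. 156.]
[0.506, 0.2546, 0.072] [257.5 289.8] [236.  88.]
(237, 150) [[0.489 0.267 0.029]]
(237, 130) [[0.489 0.267 0.047]]
(237, 110) [[0.493 0.263 0.062]]
(237, 75) [[0.498 0.259 0.09 ]]
(213, 85) [[0.494 0.283 0.093]]
(265, 75) [[0.495 0.236 0.082]]
(220, 60) [[0.497 0.273 0.109]]
```

```bash
python3 - <<'E'
from m import *
S=camera('scene');C=cloud(S)
for (a,b) in((.272,.30),(.21,.237)):
    m=(C[...,1]>a)&(C[...,1]<b)&(C[...,0]>.48)&(C[...,0]<.53)&(C[...,2]>.03)&(C[...,2]<.3)
    P=C[m]; print(len(P),np.percentile(P[:,2],[0,2,5,20]).round(3), P[P[:,2]<np.percentile(P[:,2],6)].mean(0).round(3))
i=S['image'][262:330,232:290,::-1]; cv2.imwrite('pics/c3.png',cv2.resize(i,None,fx=9,fy=8,interpolation=cv2.INTER_CUBIC))
E
```

```text
2194 [0.03  0.039 0.053 0.129] [0.503 0.275 0.044]
587 [0.076 0.082 0.088 0.118] [0.496 0.233 0.084]
```

View pics/c3.png

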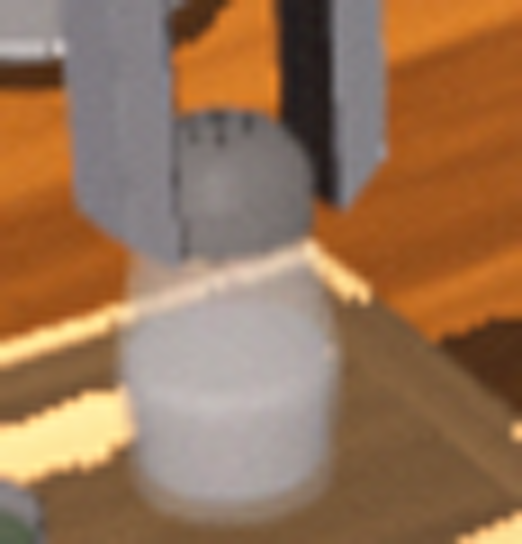

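The close crop shows the finger tips at crop (180,262) and (340,210), only at the grey cap, well above the body. I'll check how the tips relate to the reported TCP.

```bash
python3 - <<'E'
from m import *
S=camera('scene')
for px,y in(((252,294.5),.2546+.0166),((269.8,288),.2546-.0166)):
  o,d=ray(S,[px]); 
  for yy in (y-.003,y,y+.003): s=(yy-o[1])/d[0,1]; print(px,(o+d[0]*s).round(4))
E
```

```text
(252, 294.5) [0.5022 0.2682 0.0704]
(252, 294.5) [0.4974 0.2712 0.0744]
(252, 294.5) [0.4925 0.2742 0.0784]
(269.8, 288) [0.4979 0.235  0.0719]
(269.8, 288) [0.4935 0.238  0.0756]
(269.8, 288) [0.4891 0.241  0.0792]
```

{"name": "apply_moves", "arguments": {
  "plan": [0, 0, 0, 0, 0, 0, 0, 0, 0, 0, 0, 0, 0, 0, 0, 0, 0, 0, 0, 0, 0, 0, 10, 0, 0, 0, 10, 0, 0, 0, 10, 0, 0, 0, 0, 0, 0, 0, 0, 0],
  "hand": 1
}}

```text
time_s: 14.55
ee_pos: [0.5057, 0.2545, 0.0065]
eef_rot: [3.141, 0.001, -0.0]
force: [0.4, -0.3, -0.7]
grip_width: 0.0941
grip_force: 0.0
```

{"name": "apply_moves", "arguments": {
  "plan": [0, 0, 0, 0, 0, 0, 0, 0, 0, 0, 0, 0, 0, 0, 0, 0, 0, 0, 0, 0, 0, 0, 0, 0, 0, 0, 0, 0, 0, 0, 0, 0, 0, 0, 0, 0],
  "hand": -1
}}

```text
time_s: 15.45
ee_pos: [0.5059, 0.2548, 0.007]
eef_rot: [-3.141, -0.0, -0.0]
force: [0.1, 1.8, 0.5]
grip_width: 0.0388
grip_force: 19.9
```

```bash
python3 - <<'E'
from m import *
S=camera('scene'); i=S['image'][262:330,232:290,::-1]; cv2.imwrite('pics/c4.png',cv2.resize(i,None,fx=9,fy=8,interpolation=cv2.INTER_CUBIC))
E
```

```text
(no output)
```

View pics/c4.png

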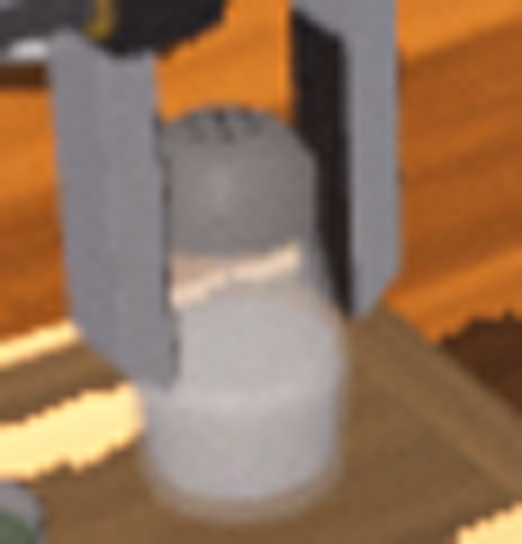

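{"name": "apply_moves", "arguments": {
  "plan": [0, 0, -5, 0, 0, 0, -10, 0, 0, 0, -15, 0, 0, 0, 0, 0, 0, 0, 0, 0]
}}

```text
time_s: 16.0
ee_pos: [0.506, 0.2547, 0.0375]
eef_rot: [-3.141, -0.001, -0.0]
force: [-0.4, -0.3, -1.0]
grip_width: 0.0391
grip_force: 19.7
```

```bash
python3 - <<'E'
from m import *
S=camera('scene'); i=S['image'][230:330,222:300,::-1]; cv2.imwrite('pics/c5.png',cv2.resize(i,None,fx=6,fy=6,interpolation=cv2.INTER_CUBIC))
C=cloud(S); m=(C[...,1]>.24)&(C[...,1]<.28)&(C[...,0]>.475)&(C[...,0]<.53)&(C[...,2]>.035)&(C[...,2]<.16)
P=C[m]
for z in np.arange(.035,.135,.008):
    Q=P[(P[:,2]>z)&(P[:,2]<z+.008)]
    if len(Q): print(round(z,3),len(Q),Q.mean(0).round(3),Q.min(0).round(3))
E
```

```text
0.035 25 [0.494 0.264 0.041] [0.486 0.242 0.038]
0.043 88 [0.492 0.264 0.047] [0.484 0.242 0.043]
0.051 86 [0.493 0.264 0.055] [0.483 0.243 0.051]
0.059 92 [0.492 0.264 0.063] [0.483 0.243 0.059]
0.067 106 [0.491 0.262 0.071] [0.484 0.24  0.067]
0.075 96 [0.492 0.262 0.079] [0.485 0.24  0.075]
0.083 99 [0.494 0.261 0.087] [0.488 0.241 0.083]
0.091 90 [0.496 0.262 0.095] [0.489 0.242 0.091]
0.099 77 [0.496 0.26  0.103] [0.492 0.241 0.099]
0.107 86 [0.496 0.261 0.111] [0.491 0.241 0.107]
0.115 121 [0.5   0.259 0.119] [0.492 0.241 0.115]
0.123 81 [0.506 0.258 0.125] [0.495 0.244 0.123]
0.131 9 [0.496 0.277 0.135] [0.494 0.276 0.132]
```

View pics/c5.png

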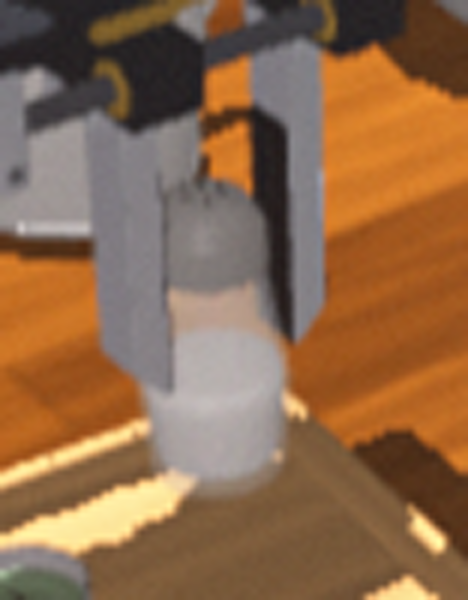

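The view shows the shaker lifted upright and firmly held, base about 30 mm above the caddy floor. On to the board.

{"name": "apply_moves", "arguments": {
  "plan": [0, 0, -15, 0, 0, 0, -20, 0, 0, 20, 0, 0, -10, 30, 0, 0, -13, 40, 0, 0, 0, 40, 0, 0, 0, 40, 0, 0, 0, 40, 0, 0, 0, 40, 0, 0, 0, 40, 0, 0, 0, 40, 0, 0, 0, 40, 0, 0, 0, 40, 0, 0, 0, 31, 0, 0, 0, 20, 0, 0, 0, 10, 0, 0, 0, 0, 0, 0, 0, 0, 0, 0]
}}

```text
time_s: 17.85
ee_pos: [0.4826, -0.2155, 0.0716]
eef_rot: [-3.141, 0.0, 0.0]
force: [0.8, -0.8, -0.8]
grip_width: 0.0388
grip_force: 19.7
```

{"name": "apply_moves", "arguments": {
  "plan": [0, 0, 20, 0, 0, 0, 20, 0, 0, 0, 10, 0, 0, 0, 5, 0, 0, 0, 2, 0, 0, 0, 0, 0, 0, 0, 0, 0]
}}

```text
time_s: 18.55
ee_pos: [0.4831, -0.2165, 0.0155]
eef_rot: [3.141, -0.001, -0.0]
force: [-0.6, 1.3, -0.6]
grip_width: 0.0385
grip_force: 19.7
```

{"name": "apply_moves", "arguments": {
  "plan": [0, 0, 1, 0, 0, 0, 0, 0, 0, 0, 0, 0]
}}

```text
time_s: 18.85
ee_pos: [0.4827, -0.2164, 0.014]
eef_rot: [3.142, -0.0, -0.0]
force: [0.1, 0.5, -1.0]
grip_width: 0.0385
grip_force: 19.7
```

{"name": "apply_moves", "arguments": {
  "plan": [0, 0, 1, 0, 0, 0, 0, 0, 0, 0, 0, 0]
}}

```text
time_s: 19.15
ee_pos: [0.4828, -0.2164, 0.013]
eef_rot: [3.141, -0.0, -0.0]
force: [-0.7, 0.3, 1.5]
grip_width: 0.0385
grip_force: 19.8
```

{"name": "apply_moves", "arguments": {
  "plan": [0, 0, 0.5, 0, 0, 0, 0, 0, 0, 0, 0, 0, 0, 0, 0, 0, 0, 0, 0, 0, 0, 0, 0, 0, 0, 0, -15, 0, 0, 0, -25, 0, 0, 0, -30, 0, 0, 0, -30, 0, 0, -20, 0, 0, 10, -40, 0, 0, 10, -40, 0, 0, 8, -40, 0, 0, 0, -40, 0, 0, 0, -40, 0, 0, 0, -40, 0, 0, 0, -40, 0, 0, 0, 0, 0, 0],
  "hand": 1
}}

```text
time_s: 21.05
ee_pos: [0.5104, 0.0872, 0.1124]
eef_rot: [-3.141, -0.0, 0.004]
force: [-0.5, -0.3, 0.1]
grip_width: 0.0942
grip_force: 0.0
```

{"name": "apply_moves", "arguments": {
  "plan": [0, -40, 0, 0, 0, -40, 0, 0, 0, -40, 0, 0, 0, -40, 0, 0, 0, -40, 0, 0, 0, -40, 0, 0, 0, -30, 0, 0, 0, -20, 0, 0, 0, 0, 0, 0, 0, 0, 0, 0]
}}

```text
time_s: 22.05
ee_pos: [0.5109, 0.3729, 0.112]
eef_rot: [3.141, 0.0, -0.0]
force: [0.4, -0.1, 0.9]
grip_width: 0.0939
grip_force: 0.0
```

```bash
python3 - <<'E'
from m import *
S=camera('scene'); T=camera('top'); CT=cloud(T);CS=cloud(S)
for C in(CT,CS):
  for x,y,z in((.408,-.16,.1),(.483,-.217,.085)):
    m=(C[...,2]>z)&(C[...,2]<.13)&(abs(C[...,0]-x)<.04)&(abs(C[...,1]-y)<.04); P=C[m]; print(len(P),circ(P) if len(P) else'',P[:,2].max().round(4) if len(P) else '')
E
```

```text
439 [ 0.4088 -0.1589  0.0205] 0.1215
277 [ 0.4841 -0.2135  0.0176] 0.1054
313 [ 0.4104 -0.1556  0.0236] 0.1204
144 [ 0.4803 -0.2094  0.0156] 0.102
```

{"name": "apply_moves", "arguments": {
  "plan": [0, 0, 15, 0, 0, 0, 25, 0, 0, 0, 25, 0, 0, 0, 22, 0, 0, 0, 15, 0, 0, 0, 0, 0, 0, 0, 0, 0]
}}

```text
time_s: 22.85
ee_pos: [0.5111, 0.3735, 0.0108]
eef_rot: [-3.141, -0.0, -0.001]
force: [0.0, -0.4, 0.8]
grip_width: 0.094
grip_force: 0.0
```

{"name": "apply_moves", "arguments": {
  "plan": [0, 0, 0, 0, 0, 0, 0, 0, 0, 0, 0, 0, 0, 0, 0, 0, 0, 0, 0, 0, 0, 0, 0, 0, 0, 0, 0, 0, 0, 0, 0, 0],
  "hand": -1,
  "squeeze": 40
}}

```text
time_s: 23.65
ee_pos: [0.511, 0.374, 0.0108]
eef_rot: [-3.141, -0.001, -0.0]
force: [0.1, 3.5, 4.6]
grip_width: 0.0636
grip_force: 40.0
```

{"name": "apply_moves", "arguments": {
  "plan": [0, 0, -5, 0, 0, 0, -10, 0, 0, 0, -15, 0, 0, 0, 0, 0, 0, 0, 0, 0]
}}

```text
time_s: 24.15
ee_pos: [0.511, 0.3736, 0.0408]
eef_rot: [-3.141, -0.001, -0.0]
force: [-0.2, 0.3, -3.3]
grip_width: 0.064
grip_force: 40.0
```

{"name": "apply_moves", "arguments": {
  "plan": [0, 0, -15, 0, 0, 0, -20, 0, -4, 20, 0, 0, -10, 30, 0, 0, -10, 35, 0, 0, 0, 40, 0, 0, 0, 40, 0, 0, 0, 40, 0, 0, 0, 40, 0, 0, 0, 40, 0, 0, 0, 40, 0, 0, 0, 40, 0, 0, 0, 40, 0, 0, 0, 38, 0, 0, 0, 25, 0, 0, 0, 15, 0, 0, 0, 5, 0, 0, 0, 0, 0, 0, 0, 0, 0, 0]
}}

```text
time_s: 26.05
ee_pos: [0.4868, -0.1134, 0.0754]
eef_rot: [-3.141, 0.0, 0.001]
force: [-0.7, -0.0, -4.4]
grip_width: 0.064
grip_force: 40.0
```

{"name": "apply_moves", "arguments": {
  "plan": [0, 0, 20, 0, 0, 0, 20, 0, 0, 0, 10, 0, 0, 0, 5, 0, 0, 0, 2, 0, 0, 0, 0, 0, 0, 0, 0, 0]
}}

```text
time_s: 26.75
ee_pos: [0.4871, -0.1144, 0.019]
eef_rot: [3.141, -0.001, -0.0]
force: [-0.5, -0.2, -4.1]
grip_width: 0.0639
grip_force: 40.0
```

{"name": "apply_moves", "arguments": {
  "plan": [0, 0, 1, 0, 0, 0, 0, 0, 0, 0, 0, 0]
}}

```text
time_s: 27.05
ee_pos: [0.4868, -0.1144, 0.0175]
eef_rot: [3.142, -0.0, -0.0]
force: [-1.1, -0.6, -4.5]
grip_width: 0.0638
grip_force: 40.0
```

{"name": "apply_moves", "arguments": {
  "plan": [0, 0, 1, 0, 0, 0, 0, 0, 0, 0, 0, 0]
}}

```text
time_s: 27.35
ee_pos: [0.487, -0.1144, 0.0167]
eef_rot: [3.141, -0.001, -0.0]
force: [-1.8, 0.8, 3.3]
grip_width: 0.0642
grip_force: 40.0
```

{"name": "apply_moves", "arguments": {
  "plan": [0, 0, 0, 0, 0, 0, 0, 0, 0, 0, 0, 0, 0, 0, 0, 0, 0, 0, 0, 0, 0, 0, 0, 0, 0, 0, -15, 0, 0, 0, -25, 0, 0, 0, -30, 0, 0, 0, -30, 0, 0, -20, 0, 0, 0, -40, 0, 0, 0, -40, 0, 0, 0, -40, 0, 0, 0, 0, 0, 0, 0, 0, 0, 0],
  "hand": 1
}}

```text
time_s: 28.95
ee_pos: [0.4867, 0.026, 0.1163]
eef_rot: [3.141, -0.0, 0.002]
force: [0.2, -0.2, -0.0]
grip_width: 0.0942
grip_force: 0.0
```

```bash
python3 - <<'E'
from m import *
S=snap('scene','s2.png'); T=camera('top'); CT=cloud(T);CS=cloud(S)
for C in(CT,CS):
  for x,y,z in((.408,-.16,.1),(.483,-.217,.085),(.487,-.114,.1)):
    m=(C[...,2]>z)&(C[...,2]<.13)&(abs(C[...,0]-x)<.04)&(abs(C[...,1]-y)<.04); P=C[m]; print(len(P),circ(P) if len(P) else'',P[:,2].max().round(4) if len(P) else '')
for c,b in((T,(185,262,212,290)),(S,(205,315,245,345))):
    h=cv2.cvtColor(c['image'],cv2.COLOR_RGB2HSV); g=(h[...,0]>35)&(h[...,0]<100)&(h[...,1]>40)
    k=comp(g,b); P=pts(c,k[:,0]); print('tea',circ(plane(c,k[:,0],.019)),cv2.minEnclosingCircle(k),np.median(P,0).round(4))
    M=cv2.moments(k); print([M['m10']/M['m00'],M['m01']/M['m00']], plane(c,[[M['m10']/M['m00'],M['m01']/M['m00']]],.019).round(4))
    if c is T: a=ray(c,[[M['m10']/M['m00'],M['m01']/M['m00']]])
    else: bb=ray(c,[[M['m10']/M['m00'],M['m01']/M['m00']]])
A=np.c_[a[1][0],-bb[1][0]]; s=np.linalg.lstsq(A,bb[0]-a[0],rcond=None)[0]; print('tri',a[0]+a[1][0]*s[0],bb[0]+bb[1][0]*s[1])
E
```

```text
435 [ 0.4086 -0.1589  0.0204] 0.1245
278 [ 0.483  -0.2134  0.0179] 0.1048
690 [ 0.4865 -0.1138  0.0329] 0.1171
310 [ 0.4085 -0.1571  0.0218] 0.1192
143 [ 0.4809 -0.2094  0.0157] 0.1024
496 [ 0.4864 -0.1122  0.0347] 0.1138
tea [0.5091 0.3178 0.0176] ((198.03125, 275.59375), 8.936179161071777) [0.5109 0.3169 0.014 ]
[197.98818565400842, 275.7037974683544] [[0.509  0.3176 0.019 ]]
tea [0.5077 0.3202 0.016 ] ((225.5, 329.5), 9.617792129516602) [0.5125 0.3186 0.0148]
[225.26383526383523, 329.3063063063063] [[0.5078 0.3205 0.019 ]]
tri [0.5091652  0.31810547 0.01662146] [0.51008009 0.31930036 0.01693109]
```

View pics/s2.png

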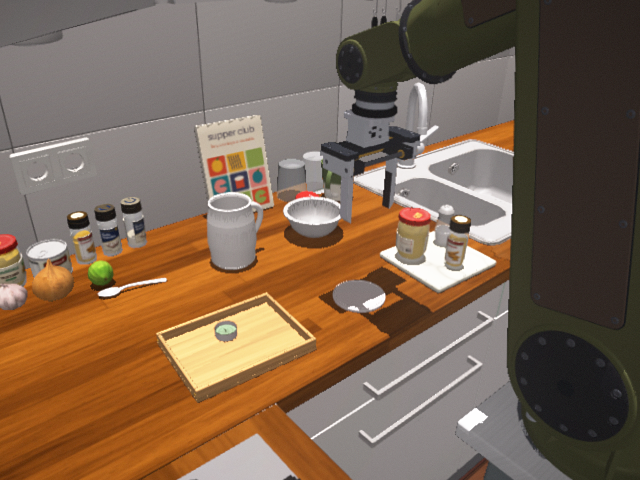

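The view shows all three condiments upright on the board at (412,235), (443,228) and (456,243). The tea light is undisturbed at (225,330).

{"name": "apply_moves", "arguments": {
  "plan": [2, -20, 0, 0, 10, -40, 0, 0, 10, -40, 0, 0, 0, -40, 0, 0, 0, -40, 0, 0, 0, -40, 0, 0, 0, -32, 0, 0, 0, -20, 0, 0, 0, -15, 0, 0, 0, -5, 0, 0, 0, 0, 30, 0, 0, 0, 30, 0, 0, 0, 30, 0, 0, 0, 20, 0, 0, 0, 15, 0, 0, 0, 10, 0, 0, 0, 0, 0, 0, 0, 0, 0]
}}

```text
time_s: 30.85
ee_pos: [0.5093, 0.3177, -0.0178]
eef_rot: [-3.141, -0.001, -0.0]
force: [0.5, 0.7, 0.5]
grip_width: 0.094
grip_force: 0.0
```

```bash
python3 - <<'E'
from m import *
S=camera('scene'); i=S['image'][270:390,160:300,::-1]; cv2.imwrite('pics/c6.png',cv2.resize(i,None,fx=4,fy=4,interpolation=cv2.INTER_CUBIC))
E
```

```text
(no output)
```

View pics/c6.png

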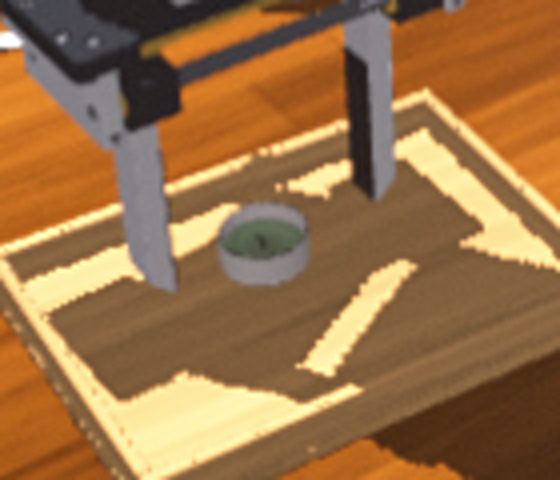

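Finger tips show at crop (175,290) and (378,200), straddling the tea light at (263,243), somewhat above the floor.

```bash
python3 - <<'E'
from m import *
S=camera('scene')
for px in((203.8,342.5),(254.5,320)):
  o,d=ray(S,[px]); s=(.5013-o[0])/d[0,0]; print((o+d[0]*s).round(4))
E
```

```text
[0.5013 0.3649 0.0178]
[0.5013 0.2664 0.0167]
```

{"name": "apply_moves", "arguments": {
  "plan": [0, 0, 4, 0, 0, 0, 3, 0, 0, 0, 0, 0, 0, 0, 0, 0]
}}

```text
time_s: 31.35
ee_pos: [0.5088, 0.3176, -0.0257]
eef_rot: [3.142, 0.0, -0.0]
force: [-0.6, 0.1, 0.5]
grip_width: 0.0938
grip_force: 0.0
```

{"name": "apply_moves", "arguments": {
  "plan": [0, 0, 0, 0, 0, 0, 0, 0, 0, 0, 0, 0, 0, 0, 0, 0, 0, 0, 0, 0, 0, 0, 0, 0, 0, 0, 0, 0, 0, 0, 0, 0, 0, 0, 0, 0, 0, 0, 0, 0, 0, 0, 0, 0],
  "hand": -1,
  "squeeze": 8
}}

```text
time_s: 32.45
ee_pos: [0.5088, 0.3176, -0.0256]
eef_rot: [3.142, -0.0, -0.0]
force: [0.9, -0.1, 0.6]
grip_width: 0.0372
grip_force: 8.0
```

{"name": "apply_moves", "arguments": {
  "plan": [0, 0, -10, 0, 0, 0, -20, 0, 0, 0, -20, 0, -10, 20, 0, 0, -21, 30, 0, 0, -20, 30, 0, 0, 0, 20, 0, 0, 0, 0, 0, 0, 0, 0, 0, 0]
}}

```text
time_s: 33.35
ee_pos: [0.4584, 0.218, 0.0251]
eef_rot: [-3.141, -0.001, -0.001]
force: [-0.4, 0.1, -0.3]
grip_width: 0.0372
grip_force: 8.0
```

```bash
python3 - <<'E'
from m import *
S=camera('scene'); T=camera('top')
i=S['image'][220:380,200:400,::-1]; cv2.imwrite('pics/c7.png',cv2.resize(i,None,fx=3.5,fy=3.5,interpolation=cv2.INTER_CUBIC))
o=monitor.get_obs()['ee_pos'];print(o)
for c,b in((T,(300,268,362,332)),(S,(325,272,395,320))):
    h=cv2.cvtColor(c['image'],cv2.COLOR_RGB2HSV); w=(h[...,1]<70)&(h[...,2]>90)
    k=comp(w,b); P=plane(c,k[:,0],.007); print('plate',circ(P),((P.min(0)+P.max(0))/2).round(4),(P.max(0)-P.min(0)).round(4))
h=cv2.cvtColor(S['image'],cv2.COLOR_RGB2HSV); g=(h[...,0]>35)&(h[...,0]<100)&(h[...,1]>40)
k=comp(g,(205,260,330,350)); print(cv2.minEnclosingCircle(k),cv2.contourArea(k)); print(circ(plane(S,k[:,0],.069)))
E
```

```text
[0.45815639 0.21839719 0.02465328]
plate [0.458  0.0605 0.0506] [0.4585 0.0608 0.007 ] [0.0993 0.0997 0.    ]
plate [0.455  0.0636 0.0535] [0.4559 0.0629 0.007 ] [0.1027 0.1037 0.    ]
((293.78570556640625, 296.5), 7.231700420379639) 52.0
[0.4572 0.2159 0.0129]
```

View pics/c7.png

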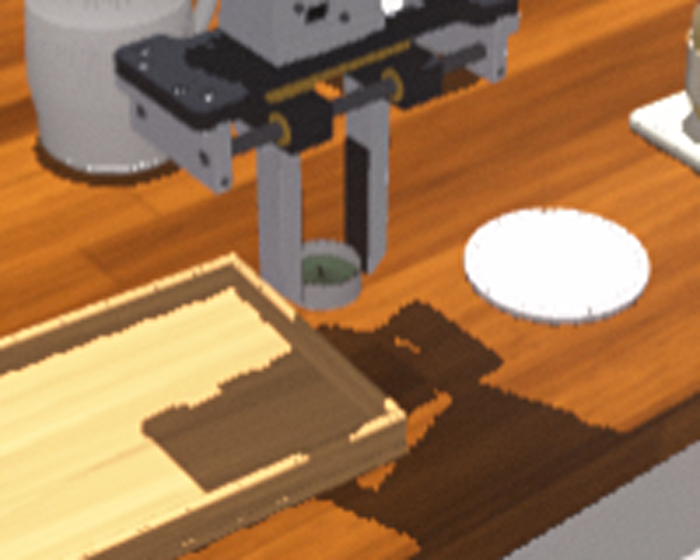

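The view shows the tea light held level between the fingers at crop (330,270), and the plate at (556,262).

{"name": "apply_moves", "arguments": {
  "plan": [-1, 20, 0, 0, 0, 40, 0, 0, 0, 40, 0, 0, 0, 30, 0, 0, 0, 20, 0, 0, 0, 7, 0, 0, 0, 0, 0, 0, 0, 0, 20, 0, 0, 0, 15, 0, 0, 0, 8, 0, 0, 0, 4, 0, 0, 0, 0, 0, 0, 0, 0, 0]
}}

```text
time_s: 34.75
ee_pos: [0.4571, 0.0609, -0.0222]
eef_rot: [-3.142, -0.001, 0.0]
force: [-0.3, -0.8, -0.4]
grip_width: 0.0374
grip_force: 8.0
```

{"name": "apply_moves", "arguments": {
  "plan": [0, 0, 1, 0, 0, 0, 0, 0, 0, 0, 0, 0]
}}

```text
time_s: 35.05
ee_pos: [0.4569, 0.0606, -0.0235]
eef_rot: [-3.142, -0.0, -0.0]
force: [0.1, 1.0, -0.2]
grip_width: 0.0372
grip_force: 8.0
```

{"name": "apply_moves", "arguments": {
  "plan": [0, 0, 0.7, 0, 0, 0, 0, 0, 0, 0, 0, 0]
}}

```text
time_s: 35.35
ee_pos: [0.4567, 0.0606, -0.0244]
eef_rot: [-3.142, 0.0, -0.0]
force: [-0.5, -0.4, -0.2]
grip_width: 0.0374
grip_force: 8.0
```

{"name": "apply_moves", "arguments": {
  "plan": [0, 0, 0.6, 0, 0, 0, 0, 0, 0, 0, 0, 0]
}}

```text
time_s: 35.65
ee_pos: [0.4569, 0.0606, -0.0247]
eef_rot: [-3.142, -0.0, -0.0]
force: [-1.9, -0.5, 4.9]
grip_width: 0.0371
grip_force: 8.0
```

{"name": "apply_moves", "arguments": {
  "plan": [0, 0, 0, 0, 0, 0, 0, 0, 0, 0, 0, 0, 0, 0, 0, 0, 0, 0, 0, 0, 0, 0, 0, 0, 0, 0, 0, 0, 0, 0, -15, 0, 0, 0, -30, 0, 0, 0, -40, 0, 0, 0, -40, 0, 0, 0, -20, 0, 0, 40, 0, 0, 10, 40, 0, 0, 10, 40, 0, 0, 10, 40, 0, 0, 0, 10, 0, 0, 0, 0, 0, 0],
  "hand": 1
}}

```text
time_s: 37.45
ee_pos: [0.4865, -0.1103, 0.1198]
eef_rot: [-3.141, 0.001, -0.002]
force: [-1.1, 0.8, 0.4]
grip_width: 0.0941
grip_force: 0.0
```

```bash
python3 - <<'E'
from m import *
T=camera('top'); S=camera('scene')
for c,b in((T,(300,268,362,332)),(S,(325,265,395,320))):
    h=cv2.cvtColor(c['image'],cv2.COLOR_RGB2HSV); g=(h[...,0]>35)&(h[...,0]<100)&(h[...,1]>40)
    k=comp(g,b); P=plane(c,k[:,0],.02); print('tea',circ(P),((P.min(0)+P.max(0))/2).round(4), cv2.minEnclosingCircle(k), np.median(pts(c,k[:,0]),0).round(4))
    w=(h[...,1]<70)&(h[...,2]>90)
    k=comp(w,b); P=plane(c,k[:,0],.007); print('plate',circ(P),((P.min(0)+P.max(0))/2).round(4))
cv2.imwrite('pics/c8.png',np.hstack([cv2.resize(S['image'][190:330,310:510,::-1],(400,300)),cv2.resize(T['image'][240:360,290:490,::-1],(400,300))]))
E
```

```text
tea [0.4578 0.0602 0.0162] [0.4572 0.0604 0.02  ] ((331.0614013671875, 300.6754455566406), 8.377412796020508) [0.461 0.058 0.015]
plate [0.4579 0.0605 0.0506] [0.4585 0.0608 0.007 ]
tea [0.4559 0.0632 0.0151] [0.4559 0.0643 0.02  ] ((359.0, 289.0), 8.062357902526855) [0.4623 0.0586 0.0138]
plate [0.455  0.0636 0.0535] [0.4559 0.0628 0.007 ]
```

View pics/c8.png

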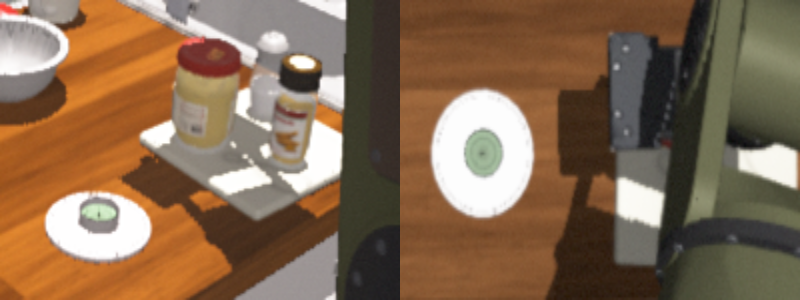

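Tea light is centred on the plate at crop (98,213) / (483,152), and the condiments still stand. Mustard goes back first.

{"name": "apply_moves", "arguments": {
  "plan": [0.5, 4, 15, 0, 0, 0, 25, 0, 0, 0, 25, 0, 0, 0, 23, 0, 0, 0, 15, 0, 0, 0, 0, 0, 0, 0, 0, 0]
}}

```text
time_s: 38.25
ee_pos: [0.4874, -0.1125, 0.0176]
eef_rot: [-3.142, -0.0, 0.001]
force: [0.3, -0.7, -0.4]
grip_width: 0.0937
grip_force: 0.0
```

{"name": "apply_moves", "arguments": {
  "plan": [0, 0, 0, 0, 0, 0, 0, 0, 0, 0, 0, 0, 0, 0, 0, 0, 0, 0, 0, 0, 0, 0, 0, 0, 0, 0, 0, 0, 0, 0, 0, 0],
  "hand": -1,
  "squeeze": 40
}}

```text
time_s: 39.05
ee_pos: [0.4874, -0.1134, 0.0173]
eef_rot: [3.142, -0.0, -0.0]
force: [-1.3, 0.4, 7.2]
grip_width: 0.0642
grip_force: 40.0
```

{"name": "apply_moves", "arguments": {
  "plan": [0, 0, -10, 0, 0, 0, -20, 0, 0, 0, -20, 0, 0, 0, -15, 0, 0, -20, 0, 0, 0, -30, 0, 0, 0, -40, 0, 0, 4, -40, 0, 0, 10, -40, 0, 0, 10, -40, 0, 0, 0, -40, 0, 0, 0, -40, 0, 0, 0, -40, 0, 0, 0, -40, 0, 0, 0, -40, 0, 0, 0, -38, 0, 0, 0, -25, 0, 0, 0, -15, 0, 0, 0, 0, 0, 0, 0, 0, 0, 0]
}}

```text
time_s: 41.05
ee_pos: [0.5112, 0.3737, 0.0818]
eef_rot: [3.141, 0.001, -0.0]
force: [0.1, -0.7, -4.3]
grip_width: 0.0639
grip_force: 40.0
```

{"name": "apply_moves", "arguments": {
  "plan": [0, 0, 20, 0, 0, 0, 25, 0, 0, 0, 14, 0, 0, 0, 6, 0, 0, 0, 3, 0, 0, 0, 1, 0, 0, 0, 0, 0, 0, 0, 0, 0]
}}

```text
time_s: 41.85
ee_pos: [0.5116, 0.3748, 0.0138]
eef_rot: [-3.141, -0.001, -0.0]
force: [-0.3, -0.0, -4.4]
grip_width: 0.0639
grip_force: 40.0
```

{"name": "apply_moves", "arguments": {
  "plan": [0, 0, 1, 0, 0, 0, 0, 0, 0, 0, 0, 0]
}}

```text
time_s: 42.15
ee_pos: [0.5113, 0.3746, 0.0121]
eef_rot: [-3.142, -0.0, -0.0]
force: [0.4, 0.1, -3.3]
grip_width: 0.0639
grip_force: 40.0
```

{"name": "apply_moves", "arguments": {
  "plan": [0, 0, 1, 0, 0, 0, 0, 0, 0, 0, 0, 0]
}}

```text
time_s: 42.45
ee_pos: [0.5115, 0.3747, 0.0114]
eef_rot: [-3.141, -0.0, -0.0]
force: [-1.0, -0.4, 0.8]
grip_width: 0.064
grip_force: 40.0
```

{"name": "apply_moves", "arguments": {
  "plan": [0, 0, 0, 0, 0, 0, 0, 0, 0, 0, 0, 0, 0, 0, 0, 0, 0, 0, 0, 0, 0, 0, 0, 0, 0, 0, -15, 0, 0, 0, -25, 0, 0, 0, -30, 0, 0, 0, -30, 0, 0, 20, 0, 0, 0, 40, 0, 0, 0, 40, 0, 0, 0, 40, 0, 0, 0, 40, 0, 0, 0, 40, 0, 0, -8, 40, 0, 0, -10, 40, 0, 0, -10, 40, 0, 0, 0, 0, 0, 0],
  "hand": 1
}}

```text
time_s: 44.45
ee_pos: [0.4827, 0.0313, 0.1124]
eef_rot: [3.141, -0.001, -0.004]
force: [-0.9, 0.1, 0.2]
grip_width: 0.0939
grip_force: 0.0
```

{"name": "apply_moves", "arguments": {
  "plan": [0, 30, 0, 0, 0, 40, 0, 0, 0, 40, 0, 0, 0, 40, 0, 0, 0, 40, 0, 0, 0, 30, 0, 0, 0, 20, 0, 0, 0, 7, 0, 0, 0, 0, 0, 0, 0, 0, 20, 0, 0, 0, 25, 0, 0, 0, 25, 0, 0, 0, 18, 0, 0, 0, 11, 0, 0, 0, 0, 0, 0, 0, 0, 0]
}}

```text
time_s: 46.05
ee_pos: [0.4837, -0.2121, 0.0129]
eef_rot: [3.141, -0.001, 0.0]
force: [0.2, 0.0, 0.5]
grip_width: 0.094
grip_force: 0.0
```

{"name": "apply_moves", "arguments": {
  "plan": [0, 0, 0, 0, 0, 0, 0, 0, 0, 0, 0, 0, 0, 0, 0, 0, 0, 0, 0, 0, 0, 0, 0, 0, 0, 0, 0, 0, 0, 0, 0, 0, 0, 0, 0, 0],
  "hand": -1,
  "squeeze": 20
}}

```text
time_s: 46.95
ee_pos: [0.4833, -0.2125, 0.0121]
eef_rot: [3.141, -0.0, -0.0]
force: [0.0, -0.9, 1.0]
grip_width: 0.039
grip_force: 19.9
```

{"name": "apply_moves", "arguments": {
  "plan": [0, 0, -10, 0, 0, 0, -20, 0, 0, 0, -20, 0, 0, 0, -15, 0, 0, -20, 0, 0, 0, -30, 0, 0, 0, -40, 0, 0, 3, -40, 0, 0, 10, -40, 0, 0, 10, -40, 0, 0, 0, -40, 0, 0, 0, -40, 0, 0, 0, -40, 0, 0, 0, -40, 0, 0, 0, -40, 0, 0, 0, -31, 0, 0, 0, -20, 0, 0, 0, -10, 0, 0, 0, 0, 0, 0, 0, 0, 0, 0]
}}

```text
time_s: 48.95
ee_pos: [0.5063, 0.2579, 0.0771]
eef_rot: [3.141, 0.0, -0.001]
force: [0.8, -1.0, -1.4]
grip_width: 0.0387
grip_force: 19.7
```

{"name": "apply_moves", "arguments": {
  "plan": [0, 3, 20, 0, 0, 0, 25, 0, 0, 0, 14, 0, 0, 0, 6, 0, 0, 0, 3, 0, 0, 0, 1, 0, 0, 0, 0, 0, 0, 0, 0, 0]
}}

```text
time_s: 49.75
ee_pos: [0.5066, 0.2558, 0.0087]
eef_rot: [-3.141, -0.001, -0.0]
force: [0.7, -0.5, -1.2]
grip_width: 0.0387
grip_force: 19.7
```

{"name": "apply_moves", "arguments": {
  "plan": [0, 0, 1, 0, 0, 0, 0, 0, 0, 0, 0, 0]
}}

```text
time_s: 50.05
ee_pos: [0.5063, 0.2556, 0.0071]
eef_rot: [-3.142, -0.0, -0.0]
force: [0.6, 1.3, -1.4]
grip_width: 0.0389
grip_force: 19.7
```

{"name": "apply_moves", "arguments": {
  "plan": [0, 0, 1, 0, 0, 0, 0, 0, 0, 0, 0, 0]
}}

```text
time_s: 50.35
ee_pos: [0.5064, 0.2557, 0.0062]
eef_rot: [-3.141, -0.0, -0.0]
force: [0.2, -0.5, 0.8]
grip_width: 0.0389
grip_force: 19.8
```

{"name": "apply_moves", "arguments": {
  "plan": [0, 0, 0, 0, 0, 0, 0, 0, 0, 0, 0, 0, 0, 0, 0, 0, 0, 0, 0, 0, 0, 0, 0, 0, 0, 0, -15, 0, 0, 0, -25, 0, 0, 0, -30, 0, 0, 0, -35, 0, -10, 20, 0, 0, -20, 40, 0, 0, -20, 40, 0, 0, -20, 40, 0, 0, -20, 40, 0, 0, -8, 40, 0, 0, 0, 40, 0, 0, 0, 40, 0, 0, 0, 0, 0, 0],
  "hand": 1
}}

```text
time_s: 52.25
ee_pos: [0.4083, -0.0477, 0.1122]
eef_rot: [3.141, -0.002, -0.004]
force: [-0.2, 0.4, -0.2]
grip_width: 0.0943
grip_force: 0.0
```

{"name": "apply_moves", "arguments": {
  "plan": [0, 40, 0, 0, 0, 30, 0, 0, 0, 20, 0, 0, 0, 10, 0, 0, 0, 0, 0, 0, 0, 0, 0, 0]
}}

```text
time_s: 52.85
ee_pos: [0.4083, -0.1436, 0.1113]
eef_rot: [-3.141, -0.0, 0.0]
force: [-0.5, 1.0, -0.8]
grip_width: 0.0941
grip_force: 0.0
```

{"name": "apply_moves", "arguments": {
  "plan": [0, 17, 0, 0, 0, 0, 20, 0, 0, 0, 25, 0, 0, 0, 25, 0, 0, 0, 14, 0, 0, 0, 7, 0, 0, 0, 0, 0, 0, 0, 0, 0]
}}

```text
time_s: 53.65
ee_pos: [0.4087, -0.1612, 0.0208]
eef_rot: [3.141, -0.001, 0.0]
force: [0.0, -0.3, -0.5]
grip_width: 0.0942
grip_force: 0.0
```

{"name": "apply_moves", "arguments": {
  "plan": [0, 0, 0, 0, 0, 0, 0, 0, 0, 0, 0, 0, 0, 0, 0, 0, 0, 0, 0, 0, 0, 0, 0, 0, 0, 0, 0, 0, 0, 0, 0, 0, 0, 0, 0, 0, 0, 0, 0, 0],
  "hand": -1
}}

```text
time_s: 54.65
ee_pos: [0.4082, -0.1613, 0.0201]
eef_rot: [-3.141, 0.0, -0.0]
force: [0.0, 1.9, 1.4]
grip_width: 0.0405
grip_force: 20.0
```

{"name": "apply_moves", "arguments": {
  "plan": [0, 0, -10, 0, 0, 0, -20, 0, 0, 0, -20, 0, 0, 0, -15, 0, 0, -20, 0, 0, 0, -30, 0, 0, 0, -40, 0, 0, 2, -40, 0, 0, 10, -40, 0, 0, 10, -40, 0, 0, 10, -40, 0, 0, 10, -40, 0, 0, 0, -40, 0, 0, 0, -40, 0, 0, 0, -40, 0, 0, 0, -34, 0, 0, 0, -20, 0, 0, 0, -10, 0, 0, 0, 0, 0, 0, 0, 0, 0, 0]
}}

```text
time_s: 56.65
ee_pos: [0.4504, 0.3118, 0.0852]
eef_rot: [3.141, 0.0, -0.001]
force: [0.1, 0.4, -1.4]
grip_width: 0.0405
grip_force: 20.0
```

{"name": "apply_moves", "arguments": {
  "plan": [0, -5, 0, 0, 0, -0.5, 20, 0, 0, 0, 25, 0, 0, 0, 14, 0, 0, 0, 6, 0, 0, 0, 3, 0, 0, 0, 1, 0, 0, 0, 0, 0, 0, 0, 0, 0]
}}

```text
time_s: 57.55
ee_pos: [0.4506, 0.3183, 0.0167]
eef_rot: [-3.141, -0.001, -0.0]
force: [-0.2, 0.2, -0.6]
grip_width: 0.0403
grip_force: 20.0
```

{"name": "apply_moves", "arguments": {
  "plan": [0, 0, 1, 0, 0, 0, 0, 0, 0, 0, 0, 0]
}}

```text
time_s: 57.85
ee_pos: [0.4503, 0.3182, 0.0151]
eef_rot: [-3.142, -0.0, -0.0]
force: [0.4, -0.3, -1.3]
grip_width: 0.0404
grip_force: 20.0
```

{"name": "apply_moves", "arguments": {
  "plan": [0, 0, 1, 0, 0, 0, 0, 0, 0, 0, 0, 0]
}}

```text
time_s: 58.15
ee_pos: [0.4504, 0.3182, 0.0141]
eef_rot: [-3.141, -0.0, -0.0]
force: [-0.5, 0.4, -0.3]
grip_width: 0.0403
grip_force: 20.0
```

Release and retreat up, then back towards the robot's right, clear of everything.

{"name": "apply_moves", "arguments": {
  "plan": [0, 0, 0.3, 0, 0, 0, 0, 0, 0, 0, 0, 0, 0, 0, 0, 0, 0, 0, 0, 0, 0, 0, 0, 0, 0, 0, -15, 0, 0, 0, -25, 0, 0, 0, -30, 0, 0, 0, -35, 0, 0, 0, -10, 0, -5, 20, 0, 0, -10, 40, 0, 0, -10, 40, 0, 0, -10, 40, 0, 0, 0, 40, 0, 0, 0, 40, 0, 0, 0, 40, 0, 0, 0, 40, 0, 0, 0, 0, 0, 0],
  "hand": 1
}}

```text
time_s: 60.15
ee_pos: [0.4149, 0.0149, 0.1284]
eef_rot: [3.141, 0.0, -0.004]
force: [-0.3, 0.1, -0.7]
grip_width: 0.0942
grip_force: 0.0
```

{"name": "apply_moves", "arguments": {
  "plan": [0, 40, 0, 0, 0, 40, 0, 0, 0, 40, 0, 0, 0, 20, 0, 0, 0, 0, 0, 0, 0, 0, 0, 0, 0, 0, 0, 0]
}}

```text
time_s: 60.85
ee_pos: [0.4153, -0.1207, 0.1286]
eef_rot: [-3.141, 0.0, 0.001]
force: [-1.1, 0.2, -0.3]
grip_width: 0.0943
grip_force: 0.0
```

```bash
python3 - <<'E'
from m import *
S=snap('scene','s3.png'); T=snap('top','t3.png')
cv2.imwrite('pics/c9.png',np.hstack([cv2.resize(S['image'][200:400,130:400,::-1],(400,300)),cv2.resize(T['image'][150:350,130:400,::-1],(400,300))]))
C0=None
T0=cv2.imread('pics/top0.png');S0=cv2.imread('pics/scene0.png')
def shift(a,b,box):
    x0,y0,x1,y1=box; f=lambda i:cv2.cvtColor(i[y0:y1,x0:x1],cv2.COLOR_BGR2GRAY).astype(np.float32)
    return np.round(cv2.phaseCorrelate(f(a),f(b),cv2.createHanningWindow((x1-x0,y1-y0),cv2.CV_32F))[0],2)
t=T['image'][...,::-1].copy(); s=S['image'][...,::-1].copy()
for n,bt,bs in(('mustard',(135,245,188,298),(165,285,220,365)),('salt',(205,255,245,295),(235,270,280,335)),('spice',(170,288,212,325),(222,288,265,368)),('jug',(240,160,310,205),(200,190,270,275)),('bowl',(335,160,420,212),(280,190,350,245))):
    print(n,'top',shift(T0,t,bt),'scene',shift(S0,s,bs))
h=cv2.cvtColor(T['image'],cv2.COLOR_RGB2HSV); g=(h[...,0]>35)&(h[...,0]<100)&(h[...,1]>40)
k=comp(g,(300,268,362,332)); print('tea',circ(plane(T,k[:,0],.02)))
E
```

```text
mustard top [0.32 0.19] scene [ 0.26 -0.22]
salt top [ 1.66 -0.05] scene [ 1.07 -0.06]
spice top [ 1.04 -0.22] scene [ 1.07 -0.25]
jug top [-0.02  0.54] scene [ 0.02 -0.02]
bowl top [-0.01  0.1 ] scene [-0.04 -0.02]
tea [0.4577 0.0604 0.0161]
```

View pics/c9.png

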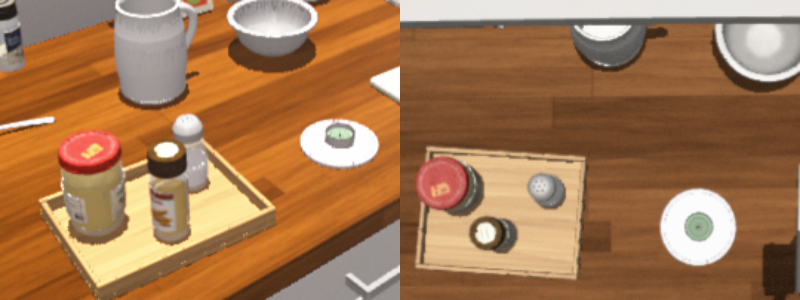

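Everything is upright and back in place: shifts are at most about 1.7 px (about 3 mm), the tea light is centred on the plate, and the jug and bowl have not moved.

```bash
python3 -c "
from station import ctrl
print(ctrl.hand_in())"
```

```text
the job is handed in; nothing more can be done
None
```

The job is handed in: the tea light sits about 1 mm from the plate's centre, all three condiments are upright in the caddy within about 3 mm of where they started, and the jug and bowl have not moved; the hand-in returned no verdict.

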